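# Show a filter cartridge's sealing tip to the inspection camera

## Robot

A 6-joint arm with a two-finger parallel gripper is mounted at the origin on the work surface. World frame = base frame: x ahead of the robot, y to its left, z up, the work surface at z = 0. Lengths are in mm, angles in rad, forces in N, time in s.
With the tool pointing down it reaches from about 350 to 975 mm from the base axis. Payload 7.1 kg.
Tool frame: the origin (TCP) lies between the finger pads; the fingertips stand 14 mm ahead of it and the grasp point (between the pads) lies 5 mm behind it (ctrl.tcp_to_tips is the distance from the TCP to the fingertips, in mm); z points along the fingers, y is the line along which they close (so a half turn about z gives the same grasp; the last joint's range is limited). The gripper opens to 88 mm and grips with 3 to 60 N. Pads are 20 mm wide; open, the fingers measure 115 mm over their backs; the gripper's body (75 mm by 178 mm) begins 61 mm behind the grasp point.
Start: joints at [-1.283, 0.423, 1.63, -0, 1.089, -0.019], TCP at [188.774, -595.793, 236.675] pointing down, gripper open.
Joint ranges: [-3, 3], [-0.9, 2.11], [0.09, 2.58], [-1.31, 4.45], [0.11, 2.69], [-2.54, 2.54]. Speed limits (rad/s): [2.39, 2.39, 3.01, 3.14, 3.14, 3.14].

## Interface

Orientations are given as a rotation vector (axis times angle).
In Python, from workcell import ctrl gives the robot as it stands.
- The arm moves only by the tool apply_moves, never from a script. Its argument "series" is a list that holds one entry, the list of rows, each a list of 7 numbers: the shift along the tool's x, y, z in cm, then the turn, a rotation vector about the tool's x, y, z in degrees, then the opening, from 0 (shut) to 1 (fully open). A call has 1 to 12 rows; each row shifts and turns the commanded pose from where the row before left it, along the tool's axes as they then stand; what a row does not reach is not made up. A row lasts 1/10 s, in which the tool goes at most 50 mm and 8.59 degrees, less where a joint would pass 70% of its speed; a pose out of reach is approached as far as the arm can. A call with a gripper value outside its range is refused whole. The fingers move at their own pace and stop on an object; the grip force is fixed at half the most. Time passes only in rows, so rows that do not move let the fingers close. It gives the time, the measured TCP pose, the force and the opening at its end, in the units of the state.
- ctrl.get_obs(): the state, without advancing time (a new reading comes with each control period).
- ctrl.get_image(name): name is "scene" or "top" or "wrist"; returns a dict with "img" (420x560x3 uint8, blue, green, red), "K" (3x3 intrinsics, pixels), "cam_to_world" (4x4, takes a point from camera to world coordinates). Camera axes: x right, y down, z forward; pixel columns grow to the right and rows downward; lengths in mm; the calibration is good to about 2 mm. A picture is of the moment at which its call begins. There is no depth.
- ctrl.close_job(): hands the job in, once; it reports no verdict.
The state is a dict: "t": time; "qpos": joint angles; "qvel": joint speeds; "joint_torque": joint torques, N m; "ee_pos": TCP position; "orientation": TCP orientation; "ft_force": force on the tool from outside, world axes, zero at the start; "moment": the same for the moment, N m; "width": finger opening in mm.
Only numpy, scipy, OpenCV 4.12 (cv2) and the standard library are available. Lean on these libraries where they do the work, as an engineer would, in place of code of your own. Each camera call takes 0.05 s, during which the arm holds its last target. There are 200 camera calls.

## Task

Pull the square-headed filter cartridge out of the gas manifold and hold it up in front of the small inspection camera, with the tip of its stem pointing squarely into the lens, on the lens's axis and about 80 mm from the glass. Finish while still holding it there, steady, in the gripper: do not put it down. Leave the two other plugs in their sockets, and do not shift the camera or disturb anything else on the bench.

Things in the scene. Friction and masses are not known exactly. Their poses are not given: they have to be found in the camera images.
- cartridge_head (a point): Centre of the steel cartridge's square head, the place to grip. z runs from tip to head (up while seated), x and y square to the head's flats. The point is 59 mm from the tip and 18 mm below the head's top; seated, it is 84 mm above the bench (24 mm above the manifold). The head may be turned up to 0.3 rad from the manifold's axes.
- cartridge_tip (a point): The flat lower end of the cartridge's stem, at its centre; hidden in the socket at the start. Same axes as the head: the tip points along -z.
- cartridge: The whole cartridge, about 0.15 kg; origin at the centre of the tip's end face, axes as the head. From the tip along z: round stem 14 mm across and 35 mm long with two thin black seals, round flange 30 mm across and 6 mm thick, square head 24 x 24 mm and 36 mm tall.
- manifold: Fixed aluminium block 60 (x) x 190 (y) x 60 (z) mm, origin at the centre of its underside. Three upright sockets in its top, 16 mm wide, 45 mm deep, at y = -60, 0, +60 mm, hold the cartridge and two other steel plugs by gravity, 1 mm play, flanges on the top face; which is in which varies. The cartridge's stem is 35 mm deep in its socket and pulls straight up.
- round_plug_head (a point): Centre of the ball of the plug with a ball head (32 mm ball on a thin 12 mm neck, ball top 47 mm above the manifold). Leave it seated.
- flat_plug_head (a point): Middle of the head of the plug with a low flat round head (36 mm across, 10 mm tall, top 16 mm above the manifold). Leave it seated.
- lens (a point): Centre of the camera's lens glass. z is the lens axis, out of the lens the way the camera looks: upward, leaning 0.5 to 0.75 rad from vertical towards the robot's side; y is level. The camera is a black block 42 x 42 x 50 mm with a dark barrel 34 mm across ending in a white light ring round the dark lens. Lens height (100 to 160 mm above the bench), lean and heading vary.
- camera_stand: The camera's fixed stand: blue base plate 150 (x) x 100 (y) x 14 mm and a steel rod 14 mm thick, 200 mm high, 65 mm to the +x (far) side of the origin. Origin on the bench below the camera's pivot; the camera leans to the stand's -x, lens 45 mm from the pivot. Friction clamps hold the camera: do not push it.
- wrench_mid (a point): Wrench 150 mm long lying on the bench; its middle. Bystander.
- beaker: Small open glass beaker 60 mm across and 75 mm tall; origin at its underside. Bystander.
- controller: Blue flow controller 78 x 30 mm, 134 mm tall, standing on the bench; origin at its underside. Bystander.
- union: Small brass tube union, 54 mm long and 22 mm tall, lying on the bench; origin at its underside. Bystander.

How it is judged (in metres and radians):
On the way:
1. the cartridge is out of its socket, held by the gripper (z of cartridge_tip in the frame of manifold above 0.065 m and contact force between the fingers and cartridge above 1 N), for 0.2 s.
At the end, for the whole second after the job is handed in: The gripper holds the cartridge still in the air, touching nothing else: tip 55 to 105 mm in front of the lens glass, within 18 mm of the lens axis each way across it, stem in line with that axis within 0.22 rad, tip towards the lens (z of cartridge_tip in the frame of lens between 0.055 and 0.105 m and x of cartridge_tip in the frame of lens between -0.018 and 0.018 m and y of cartridge_tip in the frame of lens between -0.018 and 0.018 m and angle between the z axis of cartridge_head and the z axis of lens, either way round below 0.22 rad and z of cartridge_head in the frame of lens above 0.105 m and height (world z) of cartridge_tip above 0.1 m and contact force between the fingers and cartridge above 1 N and contact force between cartridge and manifold below 0.1 N and contact force between cartridge and camera_stand below 0.1 N and linear speed of cartridge below 0.02 m/s); the arm keeps its last pose, push and grip.
It fails at once if another plug is shifted from its socket (over 12 mm) (distance of any of round_plug_head, flat_plug_head from where it was at the start of the episode above 0.012 m).
It fails at once if the camera is shifted (over 10 mm) (distance of lens from where it was at the start of the episode above 0.01 m).
It fails at once if a bystander object is moved (over 20 mm) (distance of any of wrench_mid, beaker, controller, union from where it was at the start of the episode above 0.02 m).
It also fails if it takes over 35 s, if anything falls off the work surface, if the arm or the gripper's body presses on something with over 40 N, if the wrist force passes 120 N, or if a joint passes its speed limit or range.

## Working session

There is one attempt and no reset: what is moved stays moved. The work goes in short steps, Python scripts to look and compute and a tool call to move; the robot and the scene stay as the last step left them, time stands still between calls to the robot, and variables do not carry over. Pictures are saved under pics/ and viewed, on a budget of 10 in all, crops included, one or two more only if the job needs it, and the job is handed in when it is done.

Besides the shell and the picture viewer there is one more tool, called after "Call:" as name(argument=value, ...) on one line, values as JSON. apply_moves: Moves the arm, as the interface text tells. Its arguments: {"type":"object","properties":{"series":{"type":"array","items":{"type":"array","items":{"type":"array","items":{"type":"number"}}}}},"required":["series"]}

```bash
mkdir -p pics
python3 - <<'E'
from workcell import ctrl
import cv2,numpy as np,pickle
np.set_printoptions(precision=3,suppress=True)
o=ctrl.get_obs(); print(o['t'],o['ee_pos'],o['orientation'],o['width'])
d={}
for n in("scene","top"):
    r=ctrl.get_image(n); d[n]=r; cv2.imwrite(f'pics/{n}0.png',cv2.resize(r['img'],(800,600),interpolation=cv2.INTER_CUBIC)); print(n,r['K'],r['cam_to_world'])
pickle.dump(d,open('im0.pkl','wb'))
E
```

```text
0.0 [ 188.631 -595.296  235.899] [-3.103 -0.48   0.   ] 87.93729065681093
scene [[465.7     0.    279.925]
 [  0.    465.7   209.292]
 [  0.      0.      1.   ]] [[  -0.044    0.767   -0.64  1335.942]
 [   0.999    0.025   -0.038  -28.685]
 [  -0.014   -0.641   -0.768 1026.172]
 [   0.       0.       0.       1.   ]]
top [[383.919   0.    280.63 ]
 [  0.    383.919 205.9  ]
 [  0.      0.      1.   ]] [[  -0.022   -0.981    0.192  375.112]
 [  -0.999    0.028    0.029  -91.513]
 [  -0.034   -0.191   -0.981 1064.309]
 [   0.       0.       0.       1.   ]]
```

View pics/scene0.png

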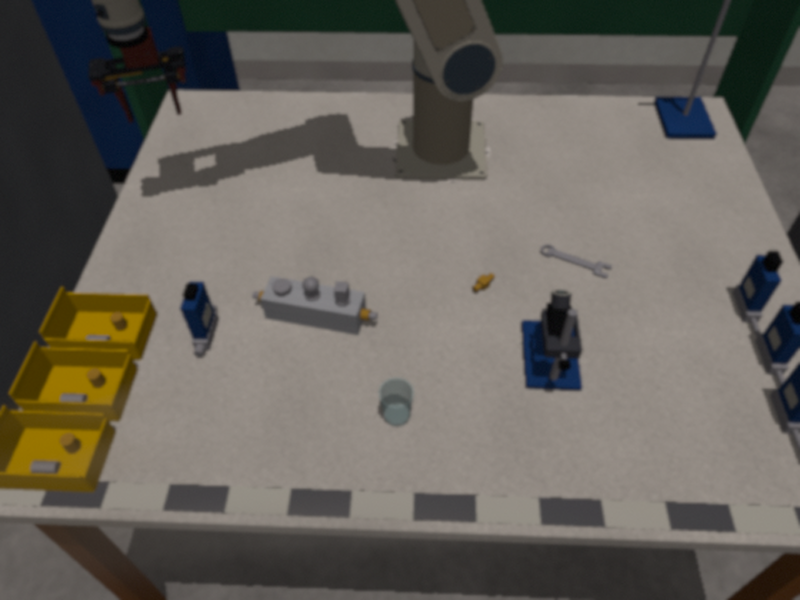

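View pics/top0.png

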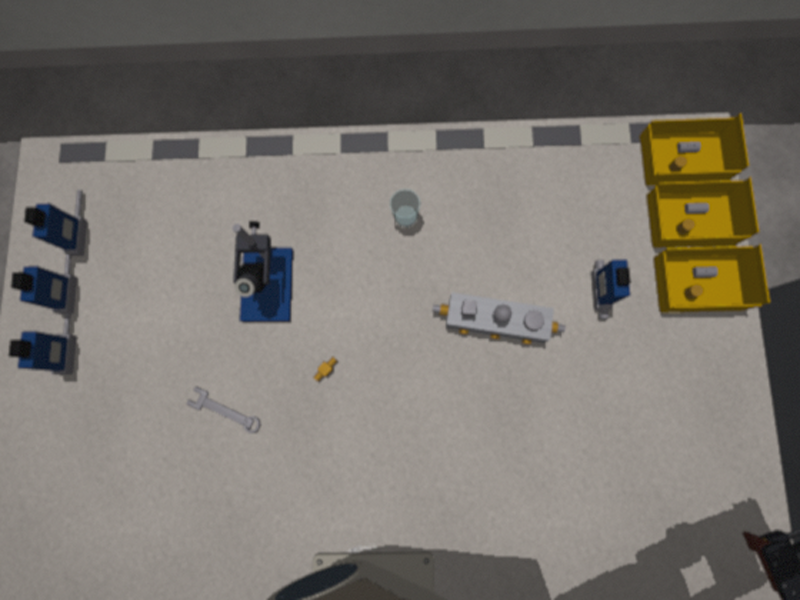

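Scene view: the square head is at about (342,290), the ball at (311,286), the flat plug at (282,286) and the camera at (560,320). Top view: the square head is at (470,309), the lens at (245,287) and the stand plate spans (243–291, 248–321). Next, a montage of enlarged crops to get exact pixels.

```bash
cat > h.py <<'E'
import cv2,numpy as np,pickle
np.set_printoptions(precision=3,suppress=True)
def ray(r,u,v):
    T=np.array(r['cam_to_world']); d=T[:3,:3]@np.linalg.inv(r['K'])@[u,v,1]; return T[:3,3],d/np.linalg.norm(d)
def onz(r,u,v,z):
    c,d=ray(r,u,v); return c+d*(z-c[2])/d[2]
def tri(a,b):
    (c,d),(e,f)=a,b; s=np.linalg.lstsq(np.c_[d,-f],e-c,rcond=None)[0]; p,q=c+s[0]*d,e+s[1]*f
    return (p+q)/2,np.linalg.norm(p-q)
def proj(r,p):
    T=np.array(r['cam_to_world']); q=r['K']@(T[:3,:3].T@(np.asarray(p)-T[:3,3])); return q[:2]/q[2]
E
python3 - <<'E'
from h import *
d=pickle.load(open('im0.pkl','rb'))
def crop(n,u,v,w,h,s):
    return cv2.resize(np.clip(d[n]['img'][v:v+h,u:u+w]*1.6,0,255).astype(np.uint8),None,fx=s,fy=s,interpolation=cv2.INTER_CUBIC)
# native px coordinates
A=crop('top',150,140,66,50,6); B=crop('scene',355,195,66,50,6)
C=crop('top',300,195,66,50,6); D=crop('scene',195,185,66,50,6)
cv2.imwrite('pics/crops.png',np.vstack([np.hstack([A,B]),np.hstack([C,D])]))
t=d['top'];k=.7
print('cart',onz(t,470*k,309*k,102),'scene',onz(d['scene'],342*k,287*k,102),tri(ray(t,470*k,309*k),ray(d['scene'],342*k,287*k)))
hsv=cv2.cvtColor(t['img'],cv2.COLOR_BGR2HSV)
m=cv2.inRange(hsv,(105,120,40),(125,255,255)); m[:, :160]=0; m[:,215:]=0
c=max(cv2.findContours(m,0,2)[0],key=cv2.contourArea); print(cv2.minAreaRect(c),cv2.boundingRect(c))
E
```

```text
cart [ 532.726 -184.732  102.   ] scene [ 540.218 -182.674  102.   ] (array([ 533.866, -184.675,   94.644]), np.float64(1.535884961856321))
((186.33950805664062, 198.9942626953125), (33.94264602661133, 51.14596176147461), 2.045408248901367) (169, 174, 36, 51)
```

View pics/crops.png

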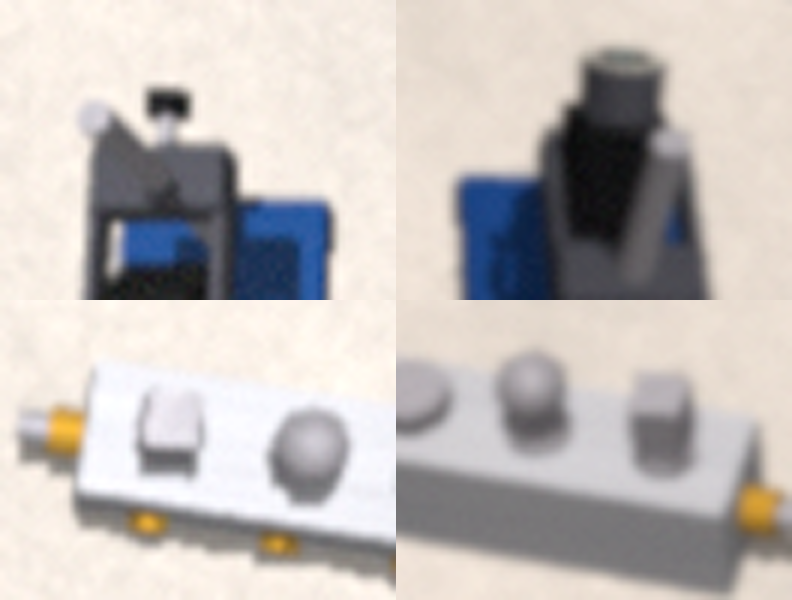

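The crops give pixels for the square head's top face and the light ring in both views. Next: triangulating both, and getting the headings.

Run:
```python
from h import *
d=pickle.load(open('im0.pkl','rb')); t,s=d['top'],d['scene']
print('head top',tri(ray(t,300+172/6,195+117/6),ray(s,195+266/6,185+92/6)),onz(t,328.7,214.5,102),onz(s,239.3,200.3,102))
print('lens',tri(ray(t,171.5,200.9),ray(s,392.7,204.9)))
# head flats in top: corners of top face
P=[onz(t,300+a/6,195+b/6,102) for a,b in((147,388),(200,393),(201,448),(142,443)) for b in(b-300,)]
P=np.array(P); e=np.roll(P,-1,0)-P; print(P[:,:2].mean(0),np.linalg.norm(e,axis=1),np.degrees(np.arctan2(e[:,1],e[:,0])))
# manifold axis via end-top edge corners
a=onz(t,300+95/6,195+62/6,60);b=onz(t,552*.7,310*.7,60);print('manifold',a,b,np.degrees(np.arctan2(*(a-b)[:2])))
# plate corners (right side visible)
for u,v in((291,248),(291,321),(241,321)): print('plate',onz(t,u*.7,v*.7,14))
import scipy.spatial.transform as S
from workcell import ctrl; R=S.Rotation.from_rotvec(ctrl.get_obs()['orientation']).as_matrix(); print(R)
w=ctrl.get_image('wrist');T=np.linalg.inv(np.r_[np.c_[R,ctrl.get_obs()['ee_pos']],[[0,0,0,1]]])@w['cam_to_world'];print('cam in tool',T,w['K'])
```

```text
head top (array([ 537.474, -183.695,  101.107]), np.float64(0.9900722874613483)) [ 537.364 -184.189  102.   ] [ 538.144 -183.145  102.   ]
lens (array([575.696, 206.279, 142.073]), np.float64(0.06494557767351458))
[ 536.96 -184.29] [22.405 23.527 24.809 23.696] [-97.142 178.248  83.486  -7.607]
manifold [ 570.102 -155.304   60.   ] [ 533.545 -338.86    60.   ] 11.263655279561007
plate [680.541 157.313  14.   ]
plate [533.19  154.921  14.   ]
plate [535.865 253.281  14.   ]
[[ 0.953  0.302 -0.   ]
 [ 0.302 -0.953  0.001]
 [ 0.    -0.001 -1.   ]]
cam in tool [[   0.      -0.958   -0.286   80.017]
 [   1.       0.001   -0.001   -0.298]
 [   0.001   -0.286    0.958 -147.544]
 [   0.       0.       0.       1.   ]] [[324.017   0.    280.115]
 [  0.    324.017 207.157]
 [  0.      0.      1.   ]]
```

```bash
cat >> h.py <<'E'
from scipy.spatial.transform import Rotation as Ro
def pose():
    from workcell import ctrl
    o=ctrl.get_obs(); return np.array(o['ee_pos'],float),Ro.from_rotvec(o['orientation']),o
def Rt(z,y):  # tool orientation from approach z and closing y
    z=np.array(z,float);z/=np.linalg.norm(z); y=np.array(y,float); y-=z*(y@z); y/=np.linalg.norm(y)
    return Ro.from_matrix(np.c_[np.cross(y,z),y,z])
def plan(p1,R1,n):
    p,R,o=pose(); dr=(R.inv()*R1).as_rotvec(); st=(np.array(p1)-p)/n
    print('t',o['t'],'p',p,'force',o['ft_force'],'w',o['width'],'turn',np.degrees(dr))
    for i in range(n):
        Ri=R*Ro.from_rotvec(dr*i/n); print(np.round(np.r_[Ri.inv().apply(st)/10,np.degrees(dr)/n],2).tolist())
E
python3 - <<'E'
from h import *
a=np.radians(-5); plan([525,-184,235],Rt([0,0,-1],[np.cos(a),np.sin(a),0]),12)
E
```

```text
t 0.15 p [ 188.651 -595.449  236.118] force [ 0.553 -0.246  0.659] w 87.82221819721904 turn [ -0.054  -0.037 -67.425]
[3.71, -2.42, 0.01, -0.0, -0.0, -5.62]
[3.93, -2.05, 0.01, -0.0, -0.0, -5.62]
[4.11, -1.65, 0.01, -0.0, -0.0, -5.62]
[4.25, -1.24, 0.01, -0.0, -0.0, -5.62]
[4.35, -0.82, 0.01, -0.0, -0.0, -5.62]
[4.41, -0.39, 0.01, -0.0, -0.0, -5.62]
[4.43, 0.04, 0.01, -0.0, -0.0, -5.62]
[4.4, 0.48, 0.01, -0.0, -0.0, -5.62]
[4.34, 0.9, 0.01, -0.0, -0.0, -5.62]
[4.23, 1.32, 0.01, -0.0, -0.0, -5.62]
[4.08, 1.73, 0.01, -0.0, -0.0, -5.62]
[3.89, 2.12, 0.01, -0.0, -0.0, -5.62]
```

Call:
apply_moves(series=[[[3.7, -2.4, 0, 0, 0, -5.6, 1], [3.9, -2.05, 0, 0, 0, -5.6, 1], [4.1, -1.65, 0, 0, 0, -5.6, 1], [4.25, -1.25, 0, 0, 0, -5.6, 1], [4.35, -0.8, 0, 0, 0, -5.6, 1], [4.4, -0.4, 0, 0, 0, -5.6, 1], [4.4, 0, 0, 0, 0, -5.6, 1], [4.4, 0.5, 0, 0, 0, -5.6, 1], [4.3, 0.9, 0, 0, 0, -5.6, 1], [4.2, 1.3, 0, 0, 0, -5.6, 1], [4.1, 1.7, 0, 0, 0, -5.6, 1], [3.9, 2.1, 0, 0, 0, -5.6, 1]]])

```text
t: 1.35
ee_pos: [524.9, -183.8, 236.6]
orientation: [-2.316, -2.123, 0.0]
ft_force: [0.2, -1.0, -0.0]
width: 87.9
```

Run:
```python
from h import *
from workcell import ctrl
p,R,o=pose(); print(o['t'],p,np.abs(o['qvel']).max(),R.as_matrix())
r=ctrl.get_image('wrist'); pickle.dump(r,open('w1.pkl','wb'))
print(proj(r,[537.5,-184,102]))
cv2.imwrite('pics/w1.png',cv2.resize(np.clip(r['img']*1.5,0,255).astype(np.uint8),(800,600),interpolation=cv2.INTER_CUBIC))
```

```text
1.35 [ 524.94  -183.831  236.591] 0.7714819890673476 [[ 0.087  0.996 -0.   ]
 [ 0.996 -0.087  0.   ]
 [ 0.    -0.    -1.   ]]
[292.693 201.252]
```

View pics/w1.png

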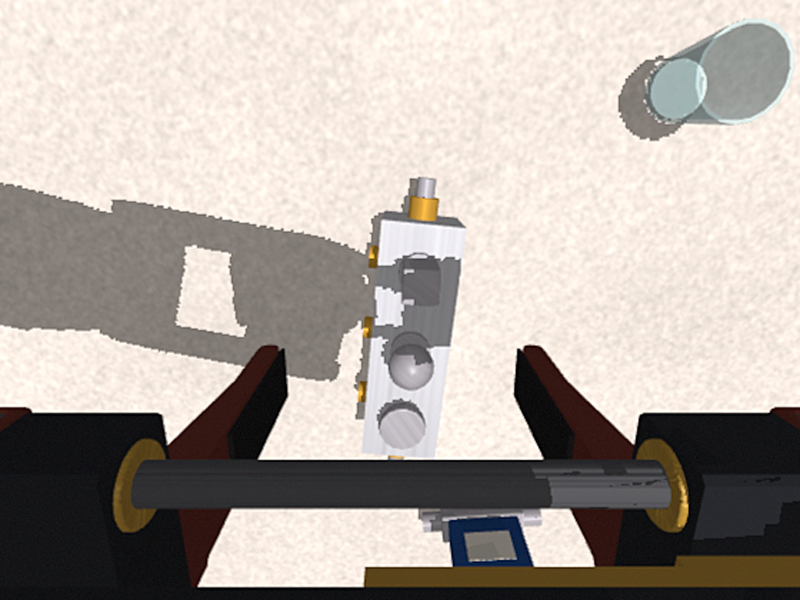

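The wrist view shows the square head's top at about (420,285), within 2 px of the projected prediction. Its edges are nearly parallel to the image axes, so the yaw is good. The ball is at (410,365) and clear of the finger lanes. Descending.

Run:
```python
from h import *
r=pickle.load(open('w1.pkl','rb')); print(onz(r,294.2,199.3,102))
a=np.radians(-5); plan([537.5,-184,86],Rt([0,0,-1],[np.cos(a),np.sin(a),0]),6)
```

```text
[ 538.993 -182.294  102.   ]
t 1.4 p [ 528.553 -179.847  236.812] force [2.628 2.861 1.29 ] w 87.72863466129195 turn [ 0.139 -0.115  0.419]
[-0.06, 0.15, 2.51, 0.02, -0.02, 0.07]
[-0.06, 0.15, 2.51, 0.02, -0.02, 0.07]
[-0.06, 0.15, 2.51, 0.02, -0.02, 0.07]
[-0.06, 0.15, 2.51, 0.02, -0.02, 0.07]
[-0.06, 0.15, 2.51, 0.02, -0.02, 0.07]
[-0.06, 0.15, 2.51, 0.02, -0.02, 0.07]
```

Call:
apply_moves(series=[[[0, 0.8, 3, 0, 0, 0, 1], [0, 0, 3, 0, 0, 0, 1], [0, 0, 3, 0, 0, 0, 1], [0, 0, 0, 0, 0, 0, 1], [0, 0, 0, 0, 0, 0, 1]]])

```text
t: 1.9
ee_pos: [531.9, -186.3, 146.7]
orientation: [-2.32, -2.117, 0.001]
ft_force: [-0.1, 0.0, -0.3]
width: 88.0
```

Run:
```python
from h import *
a=np.radians(-5); plan([538,-183.5,86],Rt([0,0,-1],[np.cos(a),np.sin(a),0]),3)
```

```text
t 1.9 p [ 531.863 -186.34   146.676] force [-0.062  0.023 -0.31 ] w 87.97846838094507 turn [-0.073 -0.02  -0.244]
[0.11, 0.2, 2.02, -0.02, -0.01, -0.08]
[0.11, 0.2, 2.02, -0.02, -0.01, -0.08]
[0.11, 0.2, 2.02, -0.02, -0.01, -0.08]
```

Call:
apply_moves(series=[[[0.3, 0.6, 2, 0, 0, 0, 1], [0, 0, 2, 0, 0, 0, 1], [0, 0, 2, 0, 0, 0, 1], [0, 0, 0, 0, 0, 0, 1], [0, 0, 0, 0, 0, 0, 1], [0, 0, 0, 0, 0, 0, 0.5], [0, 0, 0, 0, 0, 0, 0.35]]])

```text
t: 2.6
ee_pos: [539.3, -184.2, 88.2]
orientation: [2.319, 2.116, 0.002]
ft_force: [-0.2, -0.4, -0.5]
width: 75.7
```

Run:
```python
from h import *
from workcell import ctrl
a=np.radians(-5); plan([538,-183.5,86],Rt([0,0,-1],[np.cos(a),np.sin(a),0]),1)
r=ctrl.get_image('wrist'); print(proj(r,[538,-183.5,102]))
cv2.imwrite('pics/w2.png',cv2.resize(np.clip(r['img']*2,0,255).astype(np.uint8),(800,600),interpolation=cv2.INTER_CUBIC))
```

```text
t 2.6 p [ 539.258 -184.17    88.192] force [-0.192 -0.41  -0.5  ] w 75.65742138681215 turn [ 0.135  0.035 -0.227]
[0.06, -0.13, 0.22, 0.13, 0.04, -0.23]
[275.23  287.622]
```

View pics/w2.png

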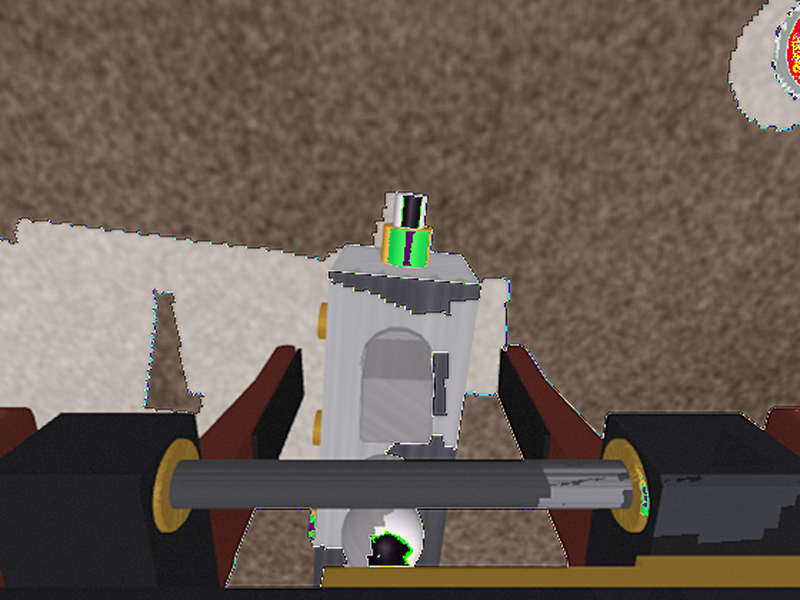

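The view (uint8 wrap-around, but still readable) shows the head's top at about (397,410), centred between the pads and turned only about 2°. Closing, then lifting straight up.

Call:
apply_moves(series=[[[0, 0, 0.1, 0, 0, 0, 0.2], [0, 0, 0, 0, 0, 0, 0.1], [0, 0, 0, 0, 0, 0, 0], [0, 0, 0, 0, 0, 0, 0], [0, 0, 0, 0, 0, 0, 0], [0, 0, 0, 0, 0, 0, 0], [0, 0, 0, 0, 0, 0, 0], [0, 0, 0, 0, 0, 0, 0]]])

```text
t: 3.45
ee_pos: [538.3, -183.8, 85.6]
orientation: [-2.32, -2.118, 0.0]
ft_force: [-0.3, -0.6, -1.2]
width: 23.8
```

Gripped at 23.8 mm, which matches the 24 mm head. Lifting straight up.

Call:
apply_moves(series=[[[0, 0, -1, 0, 0, 0, 0], [0, 0, -2, 0, 0, 0, 0], [0, 0, -2, 0, 0, 0, 0], [0, 0, -2, 0, 0, 0, 0], [0, 0, -3, 0, 0, 0, 0], [0, 0, -3, 0, 0, 0, 0], [0, 0, -3, 0, 0, 0, 0], [0, 0, -2, 0, 0, 0, 0], [0, 0, -1, 0, 0, 0, 0], [0, 0, 0, 0, 0, 0, 0]]])

```text
t: 4.45
ee_pos: [538.9, -184.0, 277.3]
orientation: [2.318, 2.116, 0.002]
ft_force: [0.7, -0.7, -1.2]
width: 24.1
```

Run:
```python
from h import *
L=np.array([575.7,206.3,142]); z=np.array([-np.sin(.7),-.015,np.cos(.7)])
plan(L+210*z,Rt(-z,[1,0,0]),12)
```

```text
t 4.45 p [ 538.892 -183.967  277.251] force [ 0.709 -0.651 -1.228] w 24.08548287842849 turn [-39.869   2.948  -4.594]
[3.14, -1.11, -0.22, -3.32, 0.25, -0.38]
[3.15, -1.08, -0.27, -3.32, 0.25, -0.38]
[3.15, -1.04, -0.31, -3.32, 0.25, -0.38]
[3.16, -1.0, -0.36, -3.32, 0.25, -0.38]
[3.17, -0.95, -0.4, -3.32, 0.25, -0.38]
[3.18, -0.91, -0.44, -3.32, 0.25, -0.38]
[3.19, -0.86, -0.48, -3.32, 0.25, -0.38]
[3.19, -0.81, -0.52, -3.32, 0.25, -0.38]
[3.2, -0.76, -0.55, -3.32, 0.25, -0.38]
[3.21, -0.7, -0.58, -3.32, 0.25, -0.38]
[3.22, -0.65, -0.6, -3.32, 0.25, -0.38]
[3.22, -0.59, -0.62, -3.32, 0.25, -0.38]
```

Call:
apply_moves(series=[[[3.1, -1.1, -0.2, -3.3, 0.25, -0.4, 0], [3.15, -1.1, -0.3, -3.3, 0.25, -0.4, 0], [3.15, -1.05, -0.3, -3.3, 0.25, -0.4, 0], [3.15, -1, -0.35, -3.3, 0.25, -0.4, 0], [3.2, -0.95, -0.4, -3.3, 0.25, -0.4, 0], [3.2, -0.9, -0.45, -3.3, 0.25, -0.4, 0], [3.2, -0.85, -0.5, -3.3, 0.25, -0.4, 0], [3.2, -0.8, -0.5, -3.3, 0.25, -0.4, 0], [3.2, -0.75, -0.55, -3.3, 0.25, -0.4, 0], [3.2, -0.7, -0.6, -3.3, 0.25, -0.4, 0], [3.2, -0.65, -0.6, -3.3, 0.25, -0.4, 0], [3.2, -0.6, -0.6, -3.3, 0.25, -0.4, 0]]])

```text
t: 5.65
ee_pos: [442.4, 186.7, 299.2]
orientation: [1.853, 1.838, 0.647]
ft_force: [0.7, -0.5, -1.5]
width: 23.8
```

Call:
apply_moves(series=[[[0, 0, 0, 0, 0, 0, 0], [0, 0, 0, 0, 0, 0, 0], [0, 0, 0, 0, 0, 0, 0]]])

```text
t: 5.95
ee_pos: [443.6, 185.1, 299.6]
orientation: [1.855, 1.838, 0.644]
ft_force: [-0.1, 0.2, -2.5]
width: 24.2
```

Run:
```python
from h import *
from workcell import ctrl
L=np.array([575.7,206.3,142]); z=np.array([-np.sin(.7),-.015,np.cos(.7)])
plan(L+210*z,Rt(-z,[1,0,0]),1)
r=ctrl.get_image('wrist'); pickle.dump(r,open('w3.pkl','wb')); print(proj(r,L))
cv2.imwrite('pics/w3.png',cv2.resize(cv2.convertScaleAbs(r['img'],alpha=1.5),(800,600),interpolation=cv2.INTER_CUBIC))
```

```text
t 5.95 p [443.629 185.114 299.621] force [-0.083  0.201 -2.488] w 24.209330011528685 turn [-2.343  0.337 -0.016]
[1.81, -0.09, -0.42, -2.34, 0.34, -0.02]
[286.287 167.699]
```

View pics/w3.png

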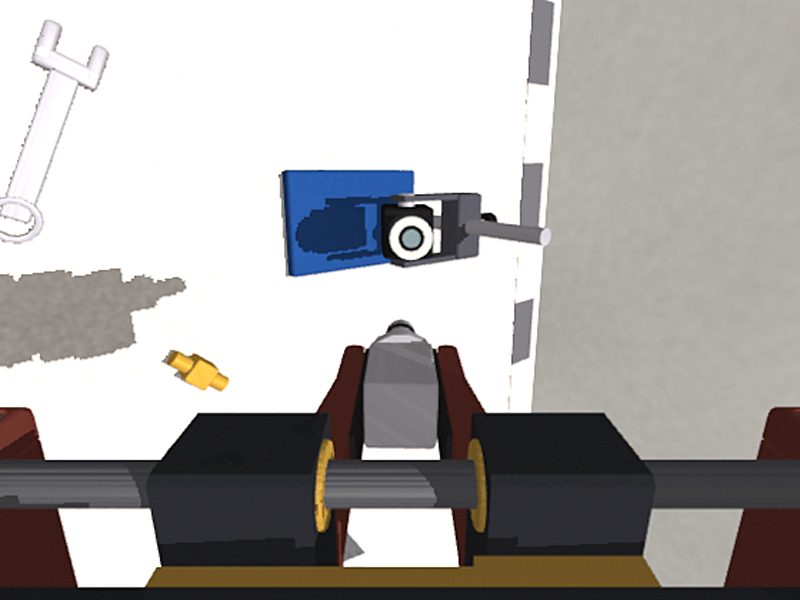

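The wrist view shows the light ring centred at about (411,238), 2 px from the prediction. The cartridge is held straight and the stand plate's corners are at (285,171), (413,170) and (290,275). Next, refine the lens axis from the stand origin and heading in this view.

Run:
```python
from h import *
d=pickle.load(open('im0.pkl','rb')); r=pickle.load(open('w3.pkl','rb'))
g=r['img'].min(2); m=np.zeros_like(g); m[140:190,266:308]=(g[140:190,266:308]>125)*255
cs=[c for c in cv2.findContours(m,cv2.RETR_LIST,2)[0] if cv2.contourArea(c)>60]
for c in cs: print('ell',cv2.fitEllipse(c),cv2.contourArea(c))
u,v=287.7,166.6
for n,q in(('top',(171.5,200.9)),('scene',(392.7,204.9))): print(n,tri(ray(r,u,v),ray(d[n],*q)))
hs=cv2.cvtColor(r['img'],cv2.COLOR_BGR2HSV); b=cv2.inRange(hs,(100,120,20),(130,255,255)); b[250:]=0
c=max(cv2.findContours(b,0,2)[0],key=cv2.contourArea)[:,0]
tl,tr,bl=c[(c.sum(1)).argmin()],c[(c[:,0]-c[:,1]).argmax()],c[(c[:,0]-c[:,1]).argmin()]
print(tl,tr,bl); P=[onz(r,*x.astype(float),14)for x in(tl,tr,bl)]
for p in P: print(p)
for a,b in((0,1),(0,2)): e=P[b]-P[a]; print(np.linalg.norm(e),np.degrees(np.arctan2(e[1],e[0])))
print('origin',(P[1]+P[2])/2)
```

```text
ell ((286.720947265625, 184.42678833007812), (10.579540252685547, 38.7607536315918), 91.08000946044922) 125.5
ell ((287.44873046875, 166.69940185546875), (19.215473175048828, 19.70946502685547), 33.4267578125) 290.0
ell ((288.5318298339844, 166.45948791503906), (28.84674835205078, 32.17521667480469), 95.89921569824219) 716.0
ell ((299.9742431640625, 135.67727661132812), (23.658031463623047, 39.698585510253906), 98.86185455322266) 70.0
top (array([576.235, 206.832, 142.718]), np.float64(1.9514787670890843))
scene (array([576.674, 206.787, 143.006]), np.float64(1.4907295466091366))
[198 120] [288 120] [202 191]
[534.33  256.937  14.   ]
[682.781 253.793  14.   ]
[531.875 164.114  14.   ]
148.48366280264412 -1.2131105654898777
92.85521531261497 -91.51489687732195
origin [607.328 208.953  14.   ]
```

```bash
cat > fin.py <<'E'
from h import *
L=np.array([576.3,206.6,142.6]); z=np.array([-np.sin(.72),-.005,np.cos(.72)])
def rep():
    p,R,o=pose(); zt=R.as_matrix()[:,2]; tip=p+60.6*zt; e=tip-L
    print('tip',tip,'along',e@z,'across',e-(e@z)*z,'ang',np.arccos(-zt@z),'qv',np.abs(o['qvel']).max())
E
python3 - <<'E'
from fin import *
rep(); plan(L+141*z,Rt(-z,[1,0,0]),5)
E
```

```text
tip [481.05  185.482 252.014] along 145.17007719297763 across [  0.473 -20.392   0.274] ang 0.06028929960174249 qv 0.01207418918263218
t 6.0 p [443.913 184.913 299.898] force [ 0.029  0.069 -1.053] w 24.09756404909425 turn [-3.459 -0.221 -0.535]
[0.41, -0.01, 1.3, -0.69, -0.04, -0.11]
[0.41, -0.03, 1.3, -0.69, -0.04, -0.11]
[0.41, -0.04, 1.3, -0.69, -0.04, -0.11]
[0.41, -0.06, 1.3, -0.69, -0.04, -0.11]
[0.41, -0.07, 1.29, -0.69, -0.04, -0.11]
```

Call:
apply_moves(series=[[[1, 0, 0, -1.7, 0, -0.3, 0], [1, 0, 0.5, -1.7, -0.2, -0.3, 0], [0.1, -0.1, 1, 0, 0, 0, 0], [0, -0.1, 1.5, 0, 0, 0, 0], [0, 0, 1.5, 0, 0, 0, 0], [0, 0, 1.2, 0, 0, 0, 0], [0, 0, 0.8, 0, 0, 0, 0], [0, 0, 0, 0, 0, 0, 0], [0, 0, 0, 0, 0, 0, 0], [0, 0, 0, 0, 0, 0, 0]]])

```text
t: 7.0
ee_pos: [485.2, 206.9, 250.7]
orientation: [1.806, 1.804, 0.687]
ft_force: [0.8, 0.4, -0.5]
width: 23.8
```

Run:
```python
from fin import *
from workcell import ctrl
rep(); plan(L+141*z,Rt(-z,[1,0,0]),1)
r=ctrl.get_image('wrist'); s=ctrl.get_image('scene'); pickle.dump((r,s),open('w4.pkl','wb')); print(proj(r,L))
f=lambda i:cv2.convertScaleAbs(i,alpha=1.3)
a=cv2.resize(f(r['img'])[90:330,180:390],(525,600)); b=cv2.resize(f(s['img'])[140:280,360:420],(257,600),interpolation=cv2.INTER_CUBIC)
cv2.imwrite('pics/w4.png',np.hstack([a,b]))
```

```text
tip [525.156 207.237 205.155] along 80.7495903884352 across [2.101 1.04  1.847] ang nan qv 0.008998126116635705
t 7.0 p [485.176 206.855 250.694] force [ 0.813  0.419 -0.526] w 23.829823810465133 turn [ 0.028 -0.075  0.043]
[-0.1, -0.28, 0.03, 0.03, -0.07, 0.04]
[276.257 201.455]fin.py:5: RuntimeWarning: invalid value encountered in arccos
  print('tip',tip,'along',e@z,'across',e-(e@z)*z,'ang',np.arccos(-zt@z),'qv',np.abs(o['qvel']).max())
```

View pics/w4.png

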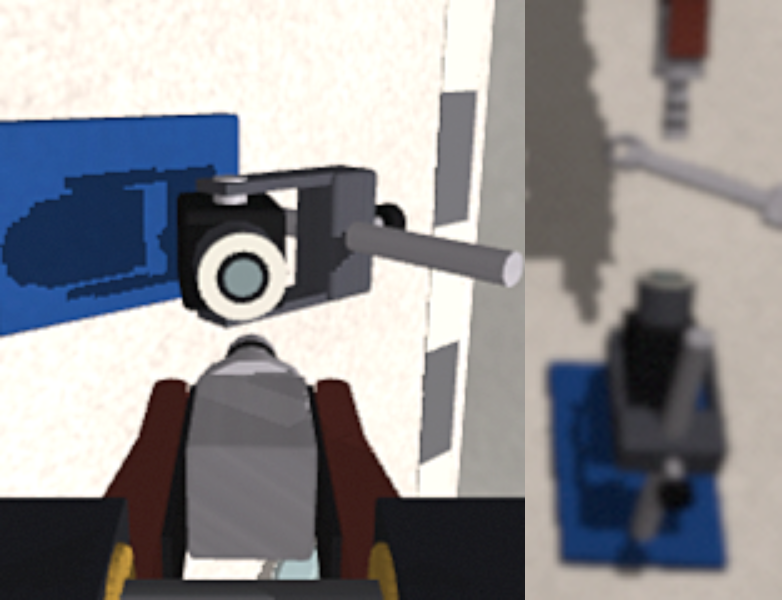

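The lens appears at (276.4,200.8) native px, within 1 px of the prediction, and the scene crop shows the stem in line above the camera. The block looks slightly left of the ring, so I'll check the lean using the clamp's side knob, which lies on the pivot axis.

Run:
```python
from fin import *
r3=pickle.load(open('w3.pkl','rb')); r4,s4=pickle.load(open('w4.pkl','rb'))
L2,_=tri(ray(r3,287.7,166.6),ray(r4,276.4,200.8)); print('lens two wrist views',L2,_)
c,d=ray(r4,272,164.8)
for y in(226,230,234,238,242):
    p=c+d*(y-c[1])/d[1]; e=L-p; print(y,p,'dist xz',np.hypot(e[0],e[2]),'lean',np.arctan2(-e[0],e[2]))
print('tri knob',tri(ray(r3,282.8,142.),ray(r4,272,164.8)))
for a in(.5,.6,.7,.75):
    zz=np.array([-np.sin(a),0,np.cos(a)]); 
    print(a,'block front centre px', proj(r4,L-20*zz), proj(s4,L-20*zz),[proj(r4,L-20*zz+21*k*np.array([np.cos(a),0,np.sin(a)])) for k in(-1,1)])
i=cv2.convertScaleAbs(r4['img'],alpha=2.5)[155:225,240:310]; cv2.imwrite('pics/w4z.png',cv2.resize(i,(600,600),interpolation=cv2.INTER_CUBIC))
```

```text
lens two wrist views [575.874 207.621 143.775] 0.6264045148896749
226 [634.118 226.     67.858] dist xz 94.49477162971601 lean 0.6584179943570091
230 [617.571 230.     87.665] dist xz 68.71038828301069 lean 0.6443170399735667
234 [601.024 234.    107.472] dist xz 42.95606898553348 lean 0.6132938087399236
238 [584.477 238.    127.279] dist xz 17.366089928813597 lean 0.4902573003018176
242 [567.93  242.    147.086] dist xz 9.496794626571457 lean -2.0628306876695057
tri knob (array([619.949, 228.556,  82.521]), np.float64(3.1723379054628116))
0.5 block front centre px [272.006 196.246] [392.096 212.434] [array([250.745, 197.517]), array([292.685, 195.01 ])]
0.6 block front centre px [274.017 196.152] [392.244 212.695] [array([252.611, 196.889]), array([295.1  , 195.426])]
0.7 block front centre px [276.047 196.107] [392.398 212.88 ] [array([254.672, 196.313]), array([297.366, 195.902])]
0.75 block front centre px [277.063 196.104] [392.477 212.943] [array([255.77 , 196.045]), array([298.435, 196.163])]
```

View pics/w4z.png

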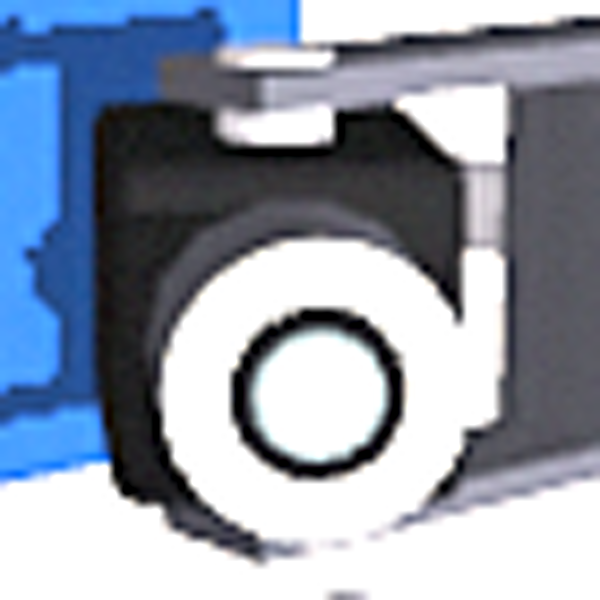

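The zoom shows the block's front edges at native x 253.8 and 293.7, which gives a lean of about 0.59. The knob at 45 mm gives about 0.61. The plate-based 0.72 was too large, so I'll correct to 0.61, keeping the tip 80 mm out on the axis.

```bash
sed -i 's/\.72/.61/g; s/576.3,206.6,142.6/576.1,207,143/; s/np.arccos(-zt@z)/np.linalg.norm(np.cross(zt,z))/' fin.py
python3 - <<'E'
from fin import *
rep(); plan(L+141*z,Rt(-z,[1,0,0]),4)
E
```

```text
tip [525.079 207.643 205.312] along 80.29882640161927 across [-5.02   1.045 -3.505] ang 0.11063674754696844 qv 0.0055213317420631175
t 7.1 p [485.083 207.223 250.837] force [-0.338  0.554 -0.558] w 24.249364961916637 turn [ 6.351 -0.133  0.049]
[-0.02, 0.32, 0.02, 1.59, -0.03, 0.01]
[-0.02, 0.32, 0.01, 1.59, -0.03, 0.01]
[-0.02, 0.32, 0.01, 1.59, -0.03, 0.01]
[-0.02, 0.32, -0.0, 1.59, -0.03, 0.01]
```

Call:
apply_moves(series=[[[0, 0.3, 0, 1.6, 0, 0, 0], [0, 0.3, 0, 1.6, 0, 0, 0], [0, 0.3, 0, 1.6, 0, 0, 0], [-0.1, 0.3, 0, 1.6, 0, 0, 0], [0, 0, 0, 0, 0, 0, 0], [0, 0, 0, 0, 0, 0, 0], [0, 0, 0, 0, 0, 0, 0], [0, 0, 0, 0, 0, 0, 0], [0, 0, 0, 0, 0, 0, 0], [0, 0, 0, 0, 0, 0, 0]]])

```text
t: 8.1
ee_pos: [494.2, 206.3, 257.7]
orientation: [1.876, 1.877, 0.596]
ft_force: [-0.0, 0.5, -1.4]
width: 24.0
```

Run:
```python
from fin import *
from workcell import ctrl
rep(); p,R,o=pose(); print(o['t'],o['width'],o['ft_force'])
r=ctrl.get_image('wrist'); t=ctrl.get_image('top'); print('lens px',proj(r,L)); 
tip=p+60.6*R.as_matrix()[:,2]; print('tip px',proj(t,tip))
u,v=proj(t,tip).astype(int); f=lambda i:cv2.convertScaleAbs(i,alpha=1.6)
a=cv2.resize(f(r['img'])[120:300,200:350],(500,600)); b=cv2.resize(f(t['img'])[v-50:v+50,u-25:u+25],(300,600),interpolation=cv2.INTER_CUBIC)
cv2.imwrite('pics/w5.png',np.hstack([a,b]))
```

```text
tip [528.867 206.733 208.004] along 80.34037579348217 across [-1.209  0.135 -0.846] ang 0.0025195017875402504 qv 0.003289580472610894
8.1 23.983091669633954 [-0.049  0.451 -1.394]
lens px [280.992 200.712]
tip px [161.61  215.074]
```

View pics/w5.png

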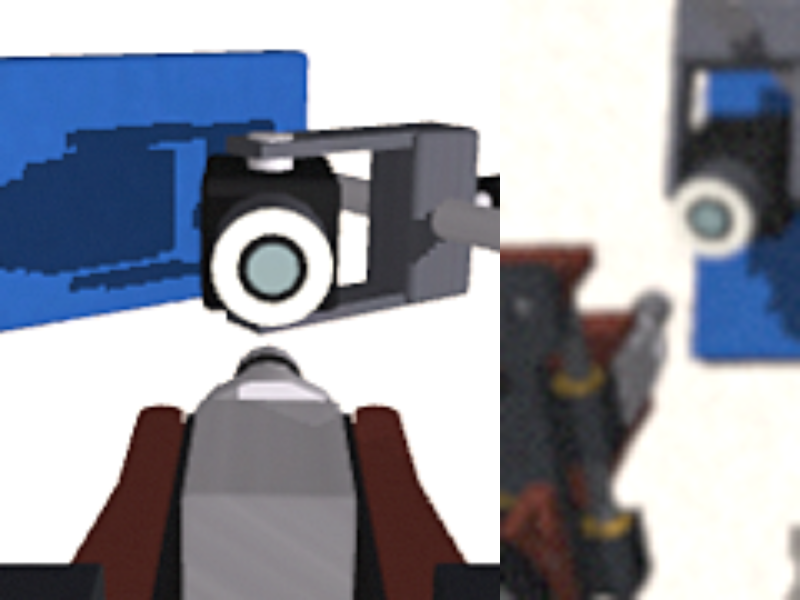

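The ring is at (281.6,200.1) native px against a predicted (281.0,200.7), and it sits centred on the block. The stem tip in the top view is within 1 px of where it should be. Handing in.

```bash
python3 -c "
from workcell import ctrl
print(ctrl.close_job())"
```

```text
the job is handed in; nothing more can be done
None
```

I pulled the cartridge straight up out of the manifold and handed the job in with it held still in front of the camera, at about 8 s of the 35 s allowed. No verdict was reported.

**Last checks, calculated from the arm pose and my lens estimate:**
- **Position:** the tip is about 80 mm from the glass and about 1.5 mm off the lens axis.
- **Alignment:** the stem is in line with my estimated axis to under 0.01 rad.
- **Grip:** the finger opening is 24.0 mm, matching the head, and the force reading (about 1.4 N down) matches the cartridge's weight. The arm is still.
- **Images:** the lens and the stem tip were both within about 1 px of where I predicted in the final pictures. The lens agreement also means the camera has not moved.

**Disagreement on the lean:** the base plate's position suggested the camera leans 0.72 to 0.8 rad. The clamp knob and the camera block's edges gave 0.59 to 0.61 rad. I used 0.61, so the true axis error could be a few hundredths of a rad. If the lean is at the 0.75 rad limit, the error is 0.14 rad, still under the 0.22 rad allowed.

I did not re-check the other two plugs after the lift. The force readings showed no sign of contact during the moves.

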